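# Shut and lock the master gauge case

## Robot

A 7-joint arm with a two-finger parallel gripper is mounted at the origin on a cart in front of the work surface, level with it; the furniture and walls round the work are solid. World frame = base frame: x ahead of the robot, y to its left, z up, the work surface at z = 0. Lengths are in m, angles in rad, forces in N, time in s.
With the tool pointing down it reaches from about 0.425 to 0.95 m from the base axis. Payload 4.7 kg.
Tool frame: the origin (TCP) lies at the very end of the fingers, on their centre line; the grasp point (between the pads) lies 19 mm behind it; z points along the fingers, y is the direction in which the jaws open and shut (so a half turn about z gives the same grasp; the last joint's range is limited). The gripper opens to 87 mm and grips with 3 to 60 N. Pads are 19 mm wide; open, the fingers measure 117 mm over their backs; the gripper's body (75 mm by 190 mm) begins 51 mm behind the grasp point.
Start: joints at [-1.246, 0.469, -0.049, 1.532, 0.024, 1.141, -0.082], TCP at [0.234, 0.633, 0.223] pointing down, gripper open.
Joint ranges: [-2.59, 2.59], [-0.33, 1.99], [-1.39, 1.29], [0.1, 2.45], [-1.04, 4.18], [0.21, 1.99], [-2.66, 2.66]. Speed limits (rad/s): [2.57, 2.57, 3.14, 3.14, 3.14, 3.14, 3.14].

## Interface

Orientations are given as a rotation vector (axis times angle).
In Python, from rig import * gives the robot as it stands. The module is installed in compiled form; this text tells all that it offers.
- The arm moves only by the tool apply_moves, never from a script. Its argument "series" is one flat list of numbers, 5 for each row, row after row: the gripper command: -1 is fully open, 1 is shut, values between are in proportion, then the shift along the tool's x, y, z in cm, then the turn about the tool's z in rad. A call has 1 to 12 rows; each row shifts and turns the commanded pose from where the row before left it, along the tool's axes as they then stand; what a row does not reach is not made up. A row lasts 1/10 s, in which the tool goes at most 50 mm and 8.59 degrees, less where a joint would pass 70% of its speed; a pose out of reach is approached as far as the arm can. A call is refused whole if a number of a shift passes 5 or a number of a turn 0.15, either way. A call with a gripper value outside its range is refused whole. The fingers move at their own pace and stop on an object; "grip_force" is the grip in N (left out, the last holds). Time passes only in rows, so rows that do not move let the fingers close. It gives the time, the measured TCP pose, the force and the opening at its end, in the units of the state.
- get_obs(): the state, without advancing time (a new reading comes with each control period).
- capture(name): name is "scene" or "side" or "wrist"; returns the picture (384x512x3 uint8, red, green, blue); there is no depth.
- get_calibration(name): a dict with "fovy" (degrees; the focal length in pixels is half the picture's height over the tangent of half this angle, whatever the lens; pixels are square), "cx", "cy" (the principal point, pixels), "cam_to_world" (4x4, takes a point from camera to world coordinates); the wrist camera has in their place "hand_eye" (4x4, takes a point from camera to tool coordinates, whose origin is the TCP and whose axes are the flange's). Camera axes: x right, y down, z forward; pixel columns grow to the right and rows downward; lengths in m; the calibration is good to about 2 mm. The wrist camera is an equidistant fisheye: a pixel r from the principal point sees the ray r / f radians off the axis. A picture is of the moment at which its call begins: read the wrist's pose just before it. get_calibration takes no time and is no camera call.
- sign_off(): hands the job in, once; it reports no verdict.
The state is a dict: "t": time; "q": joint angles; "qd": joint speeds; "effort": joint torques, N m; "position": TCP position; "eef_rot": TCP orientation; "wrist_force": force on the tool from outside, world axes, zero at the start; "moment": the same for the moment, N m; "width": finger opening in m.
Only numpy, scipy, OpenCV 4.12 (cv2) and the standard library are available. Lean on these libraries where they do the work, as an engineer would, in place of code of your own. Each camera call takes 0.05 s, during which the arm holds its last target. There are 200 camera calls.

## Task

With the fingertips, push the lid of the gauge case fully down from above; then set the fingertips in the slot of the round fastener and turn it clockwise a quarter turn to its stop, so that the lid is locked, and move clear. Only push: do not grip anything, lift the lid or touch its underside, and leave everything lying around the case where it is.

Things in the scene. Friction and masses are not known exactly. Their poses are not given: they have to be found in the camera images.
- master_case: grey storage case for reference gauges, fixed to the bench, 190 (its x, front to back) x 176 (its y) mm, 76 mm high with the lid shut. Origin: centre of the underside, on the bench; x points to the hinge side, away from the robot, y to the case's left, z up.
- case_lid (a joint): the case's aluminium lid, 190 x 176 x 10 mm with its liner, hinged along the far top edge of the case. 0 = fully shut (its end stop), grows as the front edge rises, limit 1.0 rad. Its underside is a black liner, which is not to be touched. A stiff hinge holds it where it is left; pressing it shut near its front edge takes 2 to 5 N.
- lid_hinge (a point): point on the lid's hinge axis (which runs along the case's y), middle of its far edge; 95 mm behind the case's origin and 66 mm above the bench.
- lid_press (a point): point on the top face of the lid, middle of its front edge, 14 mm in from that edge; 176 mm from the hinge axis and 10 mm above the plane of hinge and lid underside. Moves with the lid. Flat land here: 31 mm front to back between the edge and the raised ring.
- fastener (a joint): quarter-turn slotted fastener in the lid. 0 = open: the slot runs left-right along the case's y; grows clockwise seen from above; pi/2 = locked (end stop): the slot runs front-back along the case's x. It turns with about 0.05 N m of friction (2 to 3 N at a finger 20 mm off the axis), no spring, and stays where left. A cam tongue under the lid passes below a lip on the case's front wall; if it is turned before the lid is down it strikes the lip and the lid cannot shut.
- slot (a point): on the fastener's axis, level with the top of the head; moves with the lid; with the lid shut it is 94 mm above the bench and 11 mm in front of the case's centre. The round steel head, 90 mm in diameter, has one straight slot across its whole diameter, 40 mm wide and 14 mm deep; a fixed ring of 106 mm outer and 94 mm inner diameter, as high as the head (18 mm above the lid), closes the slot's ends. Its x axis lies across the slot, its y axis along it.
- plug_gauge: loose plug gauge with six-sided handle, 98 x 18 x 16, left of the case (mm); origin at the centre of its underside. A bystander: leave it alone.
- setting_master: loose stepped steel setting master, 30 diameter, 43 high, left of the case (mm); origin at the centre of its underside. A bystander: leave it alone.
- ring_gauge_1: loose steel ring gauge, 46 diameter, 14 high, right of the case (mm); origin at the centre of its underside. A bystander: leave it alone.
- ring_gauge_2: loose steel ring gauge, 34 diameter, 12 high, right of the case (mm); origin at the centre of its underside. A bystander: leave it alone.
- loupe: loose folding black loupe, 44 x 30 x 14, right of the case near its front (mm); origin at the centre of its underside. A bystander: leave it alone.
- tape_roll: loose roll of tape, 66 diameter, 18 high, far left (mm); origin at the centre of its underside. A bystander: leave it alone.
- oil_bottle: loose oil bottle, 36 diameter, 98 high, far right (mm); origin at the centre of its underside. A bystander: leave it alone.

How it is judged:
By the outcome, as a careful person would: the job done as asked, in the order asked, and still so for the second after the job is handed in, with the robot touching nothing.
It also fails if it takes over 51 s, if anything falls off the work surface, if the arm or the gripper's body presses on something with over 40 N, if the wrist force passes 120 N, or if a joint passes its speed limit or range.

## Working session

There is one attempt and no reset: what is moved stays moved. The work goes in short steps, Python scripts to look and compute and a tool call to move; the robot and the scene stay as the last step left them, time stands still between calls to the robot, and variables do not carry over. Pictures are saved under pics/ and viewed, about 8 in all and at most 12, crops included, and the job is handed in when it is done.

Besides the shell and the picture viewer there is one more tool, called after "Emit:" as name(argument=value, ...), one argument or row to a line, values as JSON. apply_moves: Moves the arm, as the interface text tells. Its arguments: {"type":"object","properties":{"series":{"type":"array","items":{"type":"number"}},"grip_force":{"type":"number"}},"required":["series"]}

```bash
mkdir -p pics
python3 - <<'E'
from rig import *
import cv2
for n in("scene","side"):
    im=capture(n); cv2.imwrite(f"pics/{n}0.png",im[:,:,::-1]); print(n,get_calibration(n))
print(get_calibration("wrist")); o=get_obs(); print({k:o[k] for k in("t","position","eef_rot","width","wrist_force")})
E
```

```text
scene {'fovy': 46.0971534525953, 'cx': 262.7005089181762, 'cy': 195.31827600007713, 'cam_to_world': array([[-0.51832786, -0.5951401 ,  0.61412091, -0.52680471],
       [-0.85515549,  0.35505145, -0.37768712,  0.58427638],
       [ 0.00673223, -0.72093462, -0.69297039,  1.26970397],
       [ 0.        ,  0.        ,  0.        ,  1.        ]])}
side {'fovy': 52.389330491404685, 'cx': 253.0796876719401, 'cy': 196.46703389307766, 'cam_to_world': array([[ 0.9842868 , -0.10953995,  0.13849366,  0.34331295],
       [-0.17612314, -0.66524235,  0.72555721, -1.05835665],
       [ 0.01265435, -0.73854832, -0.67408178,  0.99594153],
       [ 0.        ,  0.        ,  0.        ,  1.        ]])}
{'fovy': 65.70646984690485, 'cx': 254.99250456974724, 'cy': 185.21188327625737, 'hand_eye': array([[-2.18809892e-05, -9.56920431e-01, -2.90350284e-01,
         7.97758733e-02],
       [ 9.99999878e-01,  1.22557290e-04, -4.79278201e-04,
        -8.56042381e-04],
       [ 4.94215647e-04, -2.90350259e-01,  9.56920312e-01,
        -1.61763477e-01],
       [ 0.00000000e+00,  0.00000000e+00,  0.00000000e+00,
         1.00000000e+00]])}
{'t': 0.1, 'position': array([0.23368037, 0.63271537, 0.22160427]), 'eef_rot': array([-5.52753733e-01, -3.09234948e+00,  2.63336073e-03]), 'width': 0.08702465268689182, 'wrist_force': array([-0.43768485,  0.33489193, -0.77744247])}
```

View pics/scene0.png

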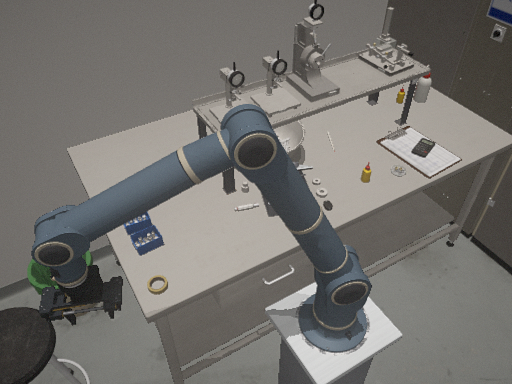

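View pics/side0.png

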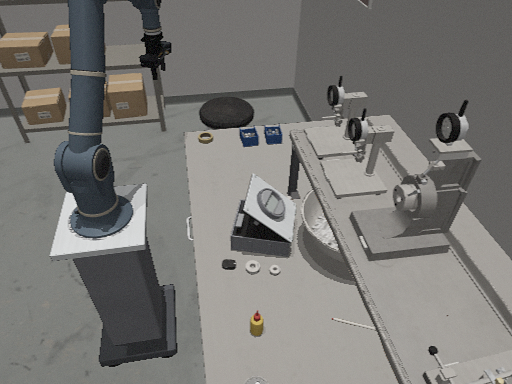

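The scene view is blocked by the arm. The side view shows the case near pixels (230–298, 177–255), with the lid about 0.6 rad open and the ring gauges and loupe on its near side. I'll enlarge that part.

```bash
cat > h.py <<'E'
import numpy as np, cv2
from rig import *
def ray(n,u,v):
    c=get_calibration(n); f=192/np.tan(np.radians(c["fovy"]/2)); T=c["cam_to_world"]
    d=T[:3,:3]@np.array([(u-c["cx"])/f,(v-c["cy"])/f,1]); return T[:3,3],d
def plane(n,u,v,z):
    o,d=ray(n,u,v); return o+d*(z-o[2])/d[2]
def proj(n,P):
    c=get_calibration(n); f=192/np.tan(np.radians(c["fovy"]/2)); T=c["cam_to_world"]
    p=T[:3,:3].T@(np.asarray(P)-T[:3,3]); return f*p[0]/p[2]+c["cx"],f*p[1]/p[2]+c["cy"]
E
python3 -c "
import cv2
i=cv2.imread('pics/side0.png')[165:285,205:325]
cv2.imwrite('pics/c1.png',cv2.resize(i,(720,600)[:1]*2 if 0 else (600,600),interpolation=cv2.INTER_CUBIC))"
```

```text
(no output)
```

View pics/c1.png

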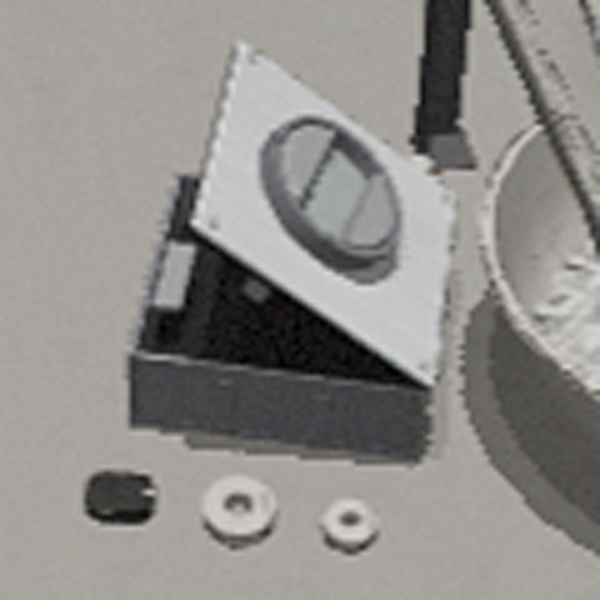

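Enlarged 5x from (205,165). Case front right: bottom (131,425), rim (131,353). Back right: rim near (432,383), bottom (420,463). Lid front corners: (190,222) and (240,43); hinge left near (455,200).

Run:
```python
from h import *
P=lambda u,v,z: plane("side",205+(u+.5)/5-.5,165+(v+.5)/5-.5,z)
np.set_printoptions(precision=4,suppress=True)
fr0=P(131,425,0);fr=P(131,353,.066);br=P(432,385,.068);br0=P(420,463,0);fl=P(182,175,.066);bl=P(456,200,.072)
for n in("fr0","fr","br","br0","fl","bl"):print(n,eval(n))
print("len",np.linalg.norm(fr-br),np.linalg.norm(fr0-br0),np.linalg.norm(fr-fl),np.linalg.norm(br-bl))
d=br-fr;yaw=np.arctan2(d[1],d[0]);d=br0-fr0;e=fl-fr;print("yaw",yaw,np.arctan2(d[1],d[0]),np.arctan2(-e[0],e[1]))
# fit by least squares: case x,y,yaw, lid angle
from scipy.optimize import least_squares
def w(p,q):
    c,s=np.cos(p[2]),np.sin(p[2]);return [p[0]+c*q[0]-s*q[1],p[1]+s*q[0]+c*q[1],q[2]]
def lid(p,r,y,h): # r from hinge toward front, h above underside plane
    a=p[3];return w(p,[.095-r*np.cos(a)+h*np.sin(a)*1,y,.066+r*np.sin(a)+h*np.cos(a)])
obs=[((131,425),lambda p:w(p,[-.095,-.088,0])),((131,353),lambda p:w(p,[-.095,-.088,.066])),((182,175),lambda p:w(p,[-.095,.088,.066])),
((190,222),lambda p:lid(p,.19,-.088,.005)),((240,43),lambda p:lid(p,.19,.088,.01)),((456,200),lambda p:lid(p,0,.088,.01)),((432,385),lambda p:lid(p,0,-.088,.003)),
((331,184),lambda p:lid(p,.106,0,.022))]
def res(p):
    r=[]
    for (u,v),g in obs:
        a=proj("side",g(p)); r+=[a[0]-(205+(u+.5)/5-.5),a[1]-(165+(v+.5)/5-.5)]
    return np.array(r)
s=least_squares(res,[.6,0,0,.6]);print(s.x);print(s.fun.reshape(-1,2))
```

```text
fr0 [ 0.4299 -0.2298  0.    ]
fr [ 0.4321 -0.226   0.066 ]
br [ 0.6143 -0.2855  0.068 ]
br0 [ 0.6101 -0.2923  0.    ]
fl [ 0.4898 -0.0665  0.066 ]
bl [ 0.6709 -0.1286  0.072 ]
len 0.19170277812973682 0.19072970076687293 0.1695601877037851 0.16684482665035577
yaw -0.3156786860296478 -0.3338648668859624 -0.34691066365893536
[ 0.5489 -0.1741 -0.3294  0.6434]
[[ 0.0809 -0.7517]
 [-0.4516  0.2114]
 [-0.9138 -1.1557]
 [ 0.2523  1.4159]
 [ 0.2872 -0.5075]
 [ 0.2618 -1.4887]
 [-0.4436  0.7711]
 [ 0.8637  0.9551]]
```

Side-view fit: case near (0.549, -0.174), yaw about -0.33, lid about 0.64 rad open. The lengths match the given sizes to within about 9 mm. I'll move over in two legs with the fingers shut, then check with the wrist camera.

Emit:
apply_moves(
  series=[1,-3.5,-2.3,-1,0,1,-3.5,-2.3,-1,0,1,-3.5,-2.3,-1,0,1,-3.5,-2.3,-1,0,1,-3.5,-2.3,-1,0,1,-3.5,-2.3,-1,0,1,-3.5,-2.3,-1,0,1,-3.5,-2.3,-1,0,1,-3.5,-2.3,-1,0,1,-3.5,-2.3,-1,0,1,0,0,0,0],
)

```text
t: 1.2
position: [0.4872, 0.2895, 0.3239]
eef_rot: [0.57, 3.085, -0.002]
wrist_force: [0.7, -0.0, -0.3]
width: 0.0071
```

Run:
```python
from h import *
o=get_obs(); R=cv2.Rodrigues(o["eef_rot"])[0]; print(o["position"],o["q"].round(3) if hasattr(o["q"],"round") else o["q"]); print(R.round(3)); print((R.T@(np.array([.47,-.15,.33])-o["position"])).round(3)*100)
```

```text
[0.48723004 0.28952595 0.32393905] [-0.717  0.214  0.127  1.665 -0.024  1.262  0.619]
[[-0.934  0.357  0.004]
 [ 0.357  0.934 -0.002]
 [-0.005 -0.    -1.   ]]
[-14.1 -41.7  -0.5]
```

Emit:
apply_moves(
  series=[1,-1.4,-4.2,0,0,1,-1.4,-4.2,0,0,1,-1.4,-4.2,0,0,1,-1.4,-4.2,0,0,1,-1.4,-4.2,0,0,1,-1.4,-4.2,0,0,1,-1.4,-4.2,0,0,1,-1.4,-4.2,0,0,1,-1.4,-4.2,0,0,1,-1.4,-4.2,0,0,1,0,0,0,0,1,0,0,0,0],
)

```text
t: 2.4
position: [0.4679, -0.1465, 0.3221]
eef_rot: [-0.556, -3.091, -0.001]
wrist_force: [1.6, 0.9, -0.5]
width: 0.0005
```

```bash
cat >> h.py <<'E'
def wpose():
    o=get_obs(); T=np.eye(4); T[:3,:3]=cv2.Rodrigues(np.array(o["eef_rot"]))[0]; T[:3,3]=o["position"]; return T@get_calibration("wrist")["hand_eye"]
def wray(T,u,v):
    c=get_calibration("wrist"); f=192/np.tan(np.radians(c["fovy"]/2)); x,y=u-c["cx"],v-c["cy"]; r=np.hypot(x,y)+1e-9; t=r/f
    return T[:3,3],T[:3,:3]@np.array([x/r*np.sin(t),y/r*np.sin(t),np.cos(t)])
def wplane(T,u,v,z):
    o,d=wray(T,u,v); return o+d*(z-o[2])/d[2]
def wproj(T,P):
    c=get_calibration("wrist"); f=192/np.tan(np.radians(c["fovy"]/2)); p=T[:3,:3].T@(np.asarray(P)-T[:3,3]); h=np.hypot(p[0],p[1]); t=np.arctan2(h,p[2])
    return p[0]/h*t*f+c["cx"],p[1]/h*t*f+c["cy"]
def grab(name):
    T=wpose(); im=capture("wrist"); cv2.imwrite(f"pics/{name}.png",cv2.resize(im[:,:,::-1],(768,576),interpolation=cv2.INTER_CUBIC)); np.save(f"pics/{name}.npy",T); return T
E
python3 - <<'E'
from h import *
grab("w1"); o=get_obs(); print(o["q"],o["position"])
im=capture("scene");cv2.imwrite("pics/scene1.png",im[:,:,::-1])
im=capture("side");cv2.imwrite("pics/side1.png",im[:,:,::-1])
E
```

```text
[-0.2249047   0.07560666  0.47529797  1.83993981 -0.03731344  1.23557491
  1.47933318] [ 0.4682603  -0.14522098  0.32208012]
```

View pics/w1.png

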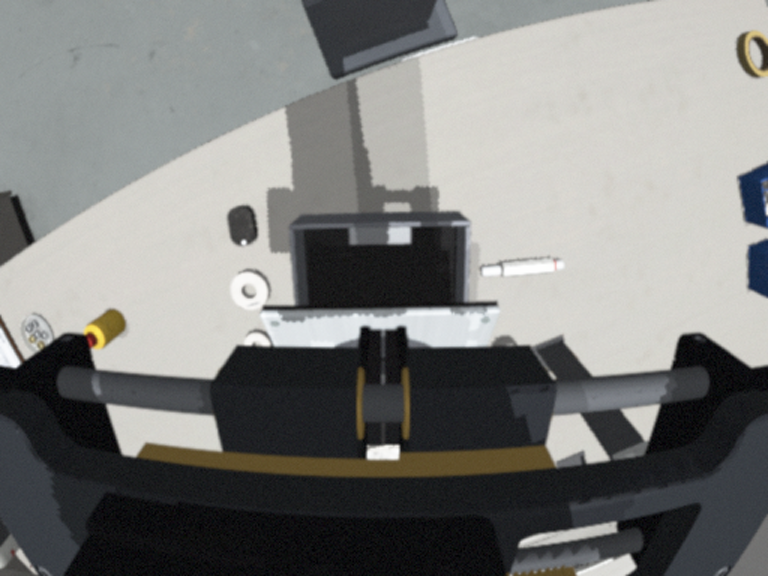

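The wrist view (1.5x; image up points to the robot) shows the case's front rim outer corners near (291,222) and (469,217). The lid's front top edge runs from (263,306) to (498,303), with the shut fingertips in front of the lid at (384,335).

Run:
```python
from h import *
from scipy.optimize import least_squares
np.set_printoptions(precision=4,suppress=True)
T=np.load("pics/w1.npy"); px=lambda u,v:((u+.5)/1.5-.5,(v+.5)/1.5-.5)
a=wplane(T,*px(291,222),.066);b=wplane(T,*px(469,217),.066);print(a,b,np.linalg.norm(a-b),np.arctan2((a-b)[0],-(a-b)[1]), np.arctan2(-(b-a)[0],(b-a)[1]))
for z in(.17,.18,.19,.2):
    c=wplane(T,*px(263,306),z);d=wplane(T,*px(498,303),z);print(z,c,d,np.linalg.norm(c-d))
def w(p,q):
    c,s=np.cos(p[2]),np.sin(p[2]);return [p[0]+c*q[0]-s*q[1],p[1]+s*q[0]+c*q[1],q[2]]
def lid(p,r,y,h):
    a=p[3];return w(p,[.095-r*np.cos(a)+h*np.sin(a),y,.066+r*np.sin(a)+h*np.cos(a)])
S=lambda u,v:(205+(u+.5)/5-.5,165+(v+.5)/5-.5)
so=[((131,425),lambda p:w(p,[-.095,-.088,0])),((131,353),lambda p:w(p,[-.095,-.088,.066])),
((190,222),lambda p:lid(p,.19,-.088,.005)),((240,43),lambda p:lid(p,.19,.088,.01)),((456,200),lambda p:lid(p,0,.088,.01)),((432,385),lambda p:lid(p,0,-.088,.003)),((331,184),lambda p:lid(p,.106,0,.022))]
wo=[((291,222),lambda p:w(p,[-.095,-.088,.066])),((469,217),lambda p:w(p,[-.095,.088,.066])),((263,306),lambda p:lid(p,.19,-.088,.01)),((498,303),lambda p:lid(p,.19,.088,.01))]
def res(p):
    r=[]
    for q,g in so: r+=list(np.subtract(proj("side",g(p)),S(*q))/1.0)
    for q,g in wo: r+=list(np.subtract(wproj(T,g(p)),px(*q)))
    return np.array(r)
s=least_squares(res,[.55,-.17,-.33,.64]);print(s.x);print(s.fun.reshape(-1,2))
p=s.x
for an in(p[3],p[3]*.66,p[3]*.33,0):
    q=p.copy();q[3]=an;print(an,np.array(lid(q,.176,0,.01)))
print("slot",np.array(w(p,[-.011,0,.094])))
```

```text
[ 0.428  -0.2268  0.066 ] [ 0.483 -0.065  0.066] 0.17084197606415213 -0.32788137840272824 -0.32788137840272824
0.17 [ 0.4709 -0.247   0.17  ] [ 0.5315 -0.0769  0.17  ] 0.18050974531530595
0.18 [ 0.4684 -0.2429  0.18  ] [ 0.5271 -0.0783  0.18  ] 0.17476035741538512
0.19 [ 0.466  -0.2388  0.19  ] [ 0.5226 -0.0796  0.19  ] 0.16901096951546432
0.2 [ 0.4635 -0.2348  0.2   ] [ 0.5182 -0.081   0.2   ] 0.1632615816155435
[ 0.5466 -0.1766 -0.3302  0.6272]
[[-0.549  -0.1183]
 [-1.105   0.8456]
 [-1.0515  2.57  ]
 [-0.8654  0.5188]
 [-0.2411 -0.9415]
 [-1.0244  1.4566]
 [-0.1303  1.7804]
 [-1.3351  0.6879]
 [ 2.0962  0.889 ]
 [-1.2362  1.2659]
 [ 2.5392 -0.5656]]
0.6271570402085653 [ 0.5072 -0.163   0.1774]
0.4139236465376531 [ 0.4878 -0.1564  0.1459]
0.20696182326882656 [ 0.4754 -0.1522  0.112 ]
0 [ 0.4699 -0.1503  0.076 ]
slot [ 0.5362 -0.173   0.094 ]
```

The two views agree to a few mm: case at (0.547, -0.176), yaw -0.33, lid 0.63 rad. I'll descend to about 20 mm above the lid's front land.

Emit:
apply_moves(
  series=[1,-1.2,-0.1,3,-0.026,1,-1.2,-0.1,3,0,1,-1.2,-0.1,3,0,1,-1.1,0,3,0,1,0,0,0,0,1,0,0,0,0,1,0,0,0,0],
)

```text
t: 3.25
position: [0.5124, -0.1641, 0.204]
eef_rot: [0.51, 3.098, 0.001]
wrist_force: [0.4, -0.1, 0.4]
width: 0.0001
```

```bash
cat >> h.py <<'E'
def case():
    o=get_obs(); p=np.array(o["position"]); d=p[:2]-[.547,-.1755]; c,s=np.cos(-.33),np.sin(-.33)
    R=cv2.Rodrigues(np.array(o["eef_rot"]))[0]
    print("t",round(o["t"],2),"case xy",(np.array([c*d[0]+s*d[1],-s*d[0]+c*d[1]])*1000).round(1),"z",(p[2]*1000).round(1),"toolx yaw err vs -casex",round(float(np.arctan2(R[1,0],R[0,0])-(np.pi-.33)),3),"tilt",R[:2,2].round(3),"F",np.round(o["wrist_force"],1),"M",np.round(o["moment"],2),"w",round(o["width"]*1000,1),"q7",round(o["q"][6],2))
E
python3 - <<'E'
from h import *
case(); grab("w2")
E
```

```text
t 3.25 case xy [-36.4  -0.4] z 204.0 toolx yaw err vs -casex 0.003 tilt [0.002 0.   ] F [ 0.4 -0.1  0.4] M [0.05 0.02 0.04] w 0.1 q7 1.63
```

View pics/w2.png

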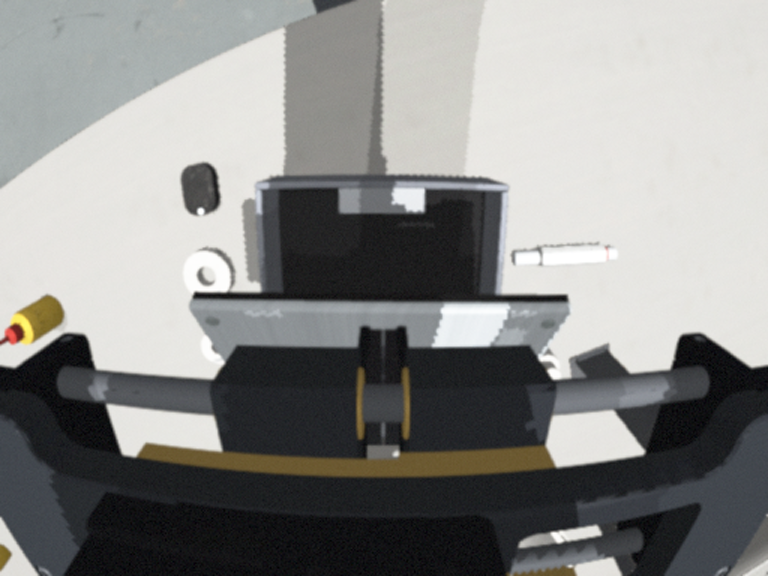

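Fingertips at (384,328), centred on the lid (edge columns 193 and 568, middle 381). The lid's front edge is at row 298. I'll check its distance.

Run:
```python
from h import *
T=np.load("pics/w2.npy");c,s=np.cos(-.33),np.sin(-.33)
px=lambda u,v:((u+.5)/1.5-.5,(v+.5)/1.5-.5)
for z in(.18,.185,.19):
  for u in((193,299),(568,299)):
    d=wplane(T,*px(*u),z)[:2]-[.547,-.1755]; print(z,(np.array([c*d[0]+s*d[1],-s*d[0]+c*d[1]])*1000).round(1))
```

```text
0.18 [-49.2 -90.8]
0.18 [-49.8  85.6]
0.185 [-51.1 -88.4]
0.185 [-51.6  83.3]
0.19 [-52.9 -86. ]
0.19 [-53.4  80.9]
```

The lid edge is at about x = -50 mm and the fingertip's front face at -46 mm, so the tip lies on the land. I'll press down along the lid's arc, in stages.

Emit:
apply_moves(
  series=[1,0,0,1,0,1,0,0,0.8,0,1,0,0,0.4,0,1,0.25,0,0.4,0,1,0.25,0,0.4,0,1,0.25,0,0.4,0,1,0.25,0,0.4,0],
)

```text
t: 4.0
position: [0.5019, -0.1612, 0.1642]
eef_rot: [-0.513, -3.099, -0.0]
wrist_force: [-0.7, 0.8, 3.7]
width: 0.0004
```

Run:
```python
from h import *
case(); grab("w3")
```

```text
t 4.0 case xy [-47.3  -1.1] z 164.2 toolx yaw err vs -casex 0.002 tilt [-0.  0.] F [-0.7  0.8  3.7] M [ 0.11  0.11 -0.01] w 0.4 q7 1.65
```

View pics/w3.png

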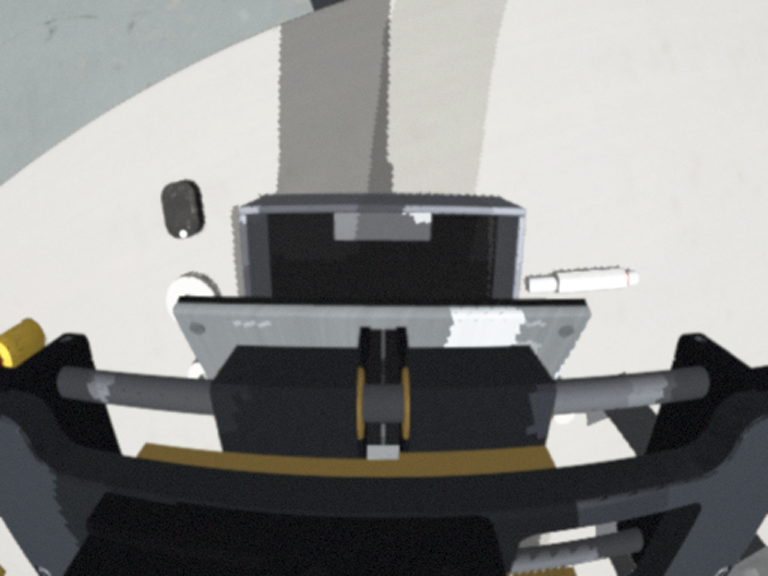

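It touched at about 4 N and the lid is following. The lid's front edge is at row 304 (columns 177–590), with the tip at row 328, about 10 mm inside the edge. I'll continue, easing slightly forward.

Emit:
apply_moves(
  series=[1,0.37,0,0.5,0,1,0.37,0,0.5,0,1,0.37,0,0.5,0,1,0.37,0,0.5,0,1,0.37,0,0.5,0,1,0.18,0,0.53,0,1,0.18,0,0.53,0,1,0.18,0,0.53,0,1,0.18,0,0.53,0,1,0.18,0,0.53,0,1,0,0,0,0],
)

```text
t: 5.15
position: [0.4753, -0.1522, 0.1121]
eef_rot: [-0.512, -3.098, -0.0]
wrist_force: [-0.4, 0.9, 0.9]
width: 0.0003
```

Run:
```python
from h import *
case(); grab("w4")
```

```text
t 5.15 case xy [-75.4  -1.2] z 112.1 toolx yaw err vs -casex 0.002 tilt [-0.002  0.   ] F [-0.4  0.9  0.9] M [0.01 0.03 0.04] w 0.3 q7 1.68
```

View pics/w4.png

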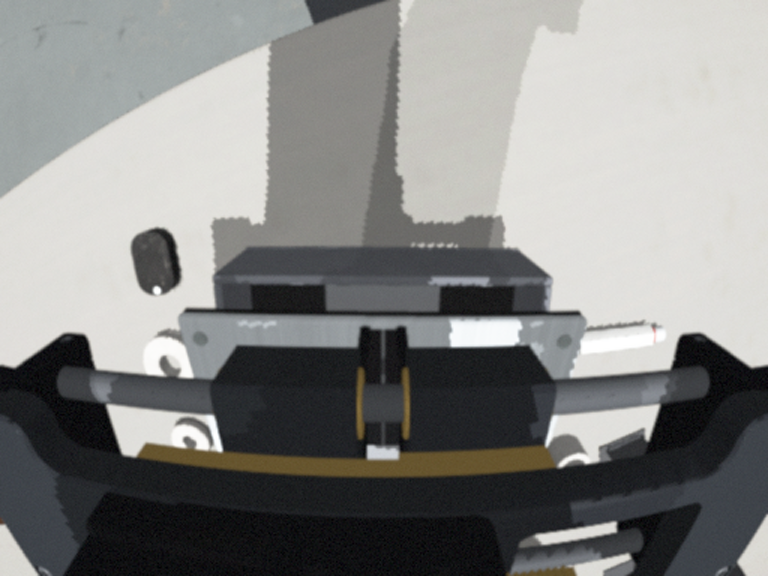

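The lid edge is now at row 313 with the tip at row 328, about 6 mm inside it, and centred. I'll press on to shut.

Emit:
apply_moves(
  series=[1,0.1,0,0.55,0,1,0.1,0,0.55,0,1,0.1,0,0.55,0,1,0.05,0,0.55,0,1,0.05,0,0.5,0,1,0,0,0.5,0,1,0,0,0.2,0,1,0,0,0.2,0,1,0,0,0.1,0,1,0,0,0,0],
)

```text
t: 6.2
position: [0.4722, -0.1511, 0.0764]
eef_rot: [-0.513, -3.099, -0.001]
wrist_force: [-2.3, 1.0, 5.1]
width: 0.0004
```

Emit:
apply_moves(
  series=[1,0,0,0.1,0,1,0,0,0.1,0,1,0,0,0.1,0,1,0,0,0,0,1,0,0,0,0],
)

```text
t: 6.7
position: [0.4723, -0.1511, 0.0761]
eef_rot: [-0.513, -3.099, -0.004]
wrist_force: [-10.8, 4.0, 32.6]
width: 0.0004
```

It bottomed at z = 76.1 mm with 33 N, so the lid is shut. I'll rise with the fingers partly open for the slot (54 mm gap, about 84 mm over the backs).

Emit:
apply_moves(
  series=[1,0,0,-1,0,1,0,0,-2,0,1,0,0,-4,0,-0.24,0,0,-4,0,-0.24,0,0,-4,0,-0.24,-2,0,0,0,-0.24,-4,0,0,0,-0.24,-3,0,0,0,-0.24,-2,0,0,0,-0.24,0,0,0,0,-0.24,0,0,0,0],
)

```text
t: 7.8
position: [0.5761, -0.1866, 0.2225]
eef_rot: [-0.513, -3.098, 0.0]
wrist_force: [-1.0, 0.1, 0.2]
width: 0.0516
```

Run:
```python
from h import *
case(); grab("w5")
cv2.imwrite("pics/side5.png",capture("side")[:,:,::-1])
```

```text
t 7.8 case xy [31.2 -1.1] z 222.5 toolx yaw err vs -casex 0.002 tilt [-0.001 -0.   ] F [-1.   0.1  0.2] M [ 0.02  0.01 -0.02] w 51.6 q7 1.67
```

View pics/w5.png

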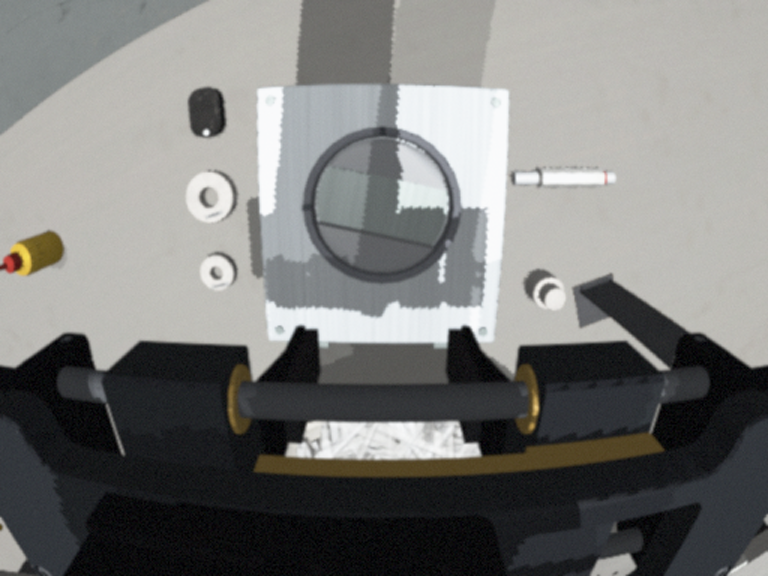

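The lid lies flat. The ring runs over columns 304–460 and rows 127–283. The far slot wall goes from (317,223) to (436,248), so the slot is already about 0.2 rad clockwise. I'll fit the ring and slot on the z = 94 mm plane.

```bash
cat > m.py <<'E'
from h import *
import sys
n=sys.argv[1]; T=np.load(f"pics/{n}.npy"); im=cv2.imread(f"pics/{n}.png"); c,s=np.cos(-.33),np.sin(-.33)
def cs(u,v,z):
    d=wplane(T,(u+.5)/1.5-.5,(v+.5)/1.5-.5,z)[:2]-[.547,-.1755]; return np.array([c*d[0]+s*d[1],-s*d[0]+c*d[1]])*1000
def ring(u0,v0,r0):
    g=cv2.GaussianBlur(cv2.cvtColor(im,6),(0,0),1.5).astype(float); pts=[]
    for a in np.arange(0,2*np.pi,.05):
        r=np.arange(r0-12,r0+12,.5); x=u0+r*np.cos(a);y=v0+r*np.sin(a)
        p=cv2.remap(g.astype(np.float32),x.astype(np.float32)[None],y.astype(np.float32)[None],1)[0]
        k=np.argmin(p); 
        pts.append(cs(x[k],y[k],.094))
    pts=np.array(pts); w=np.ones(len(pts),bool)
    for _ in range(4):
        A=np.c_[2*pts[w],np.ones(w.sum())]; q=np.linalg.lstsq(A,(pts[w]**2).sum(1),rcond=None)[0]; R=np.sqrt(q[2]+q[0]**2+q[1]**2)
        e=abs(np.hypot(*(pts-q[:2]).T)-R); w=e<max(1,2*np.median(e))
    print("ring centre",q[:2].round(1),"dia",(2*R).round(1),"used",w.sum(),"med err",np.median(e).round(2))
E
python3 - w5 <<'E'
exec(open("m.py").read())
ring(382,205,74)
for l in [((317,223),(436,248)),((345,165),(452,187))]:
    a,b=cs(*l[0],.094),cs(*l[1],.094); print(a.round(1),b.round(1),"slot angle cw",np.degrees(np.arctan2((b-a)[0],(b-a)[1])).round(1))
for u in((258,89),(508,89),(495,340),(270,340)): print(cs(*u,.076).round(1))
i=im[115:295,290:475]; cv2.imwrite("pics/c5.png",cv2.resize(i,None,fx=3.2,fy=3.2))
E
```

```text
ring centre [-10.   -3.1] dia 93.0 used 119 med err 0.34
[  1.2 -45.8] [18.2 33.5] slot angle cw 12.0
[-37.  -26.7] [-23.   43.1] slot angle cw 11.3
[-92.2 -89. ]
[-92.5  84.5]
[94.8 85.1]
[ 95.2 -89.6]
```

View pics/c5.png

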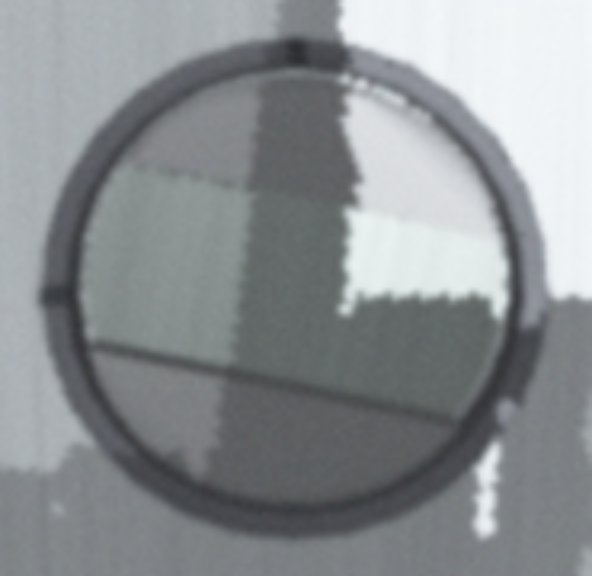

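The ring centre is at (-10, -3) in the case frame and 11–12° is the slot's clockwise offset. The lid corners form a rectangle at z = 76 mm, so it lies flat. I'll go above the slot, turn 0.2 rad to match it, and narrow the opening to 48 mm.

Emit:
apply_moves(
  series=[-0.1,1.03,-0.05,2,0,-0.1,1.03,-0.05,2,0,-0.1,1.03,-0.04,2,0,-0.1,1.03,-0.04,2,0,-0.1,0,0,1,0.1,-0.1,0,0,1,0.1,-0.1,0,0,0.5,0,-0.1,0,0,0,0,-0.1,0,0,0,0,-0.1,0,0,0,0],
)

```text
t: 8.9
position: [0.5373, -0.1751, 0.1187]
eef_rot: [0.818, 3.032, 0.001]
wrist_force: [0.4, -0.9, 0.3]
width: 0.0481
```

Run:
```python
from h import *
case(); grab("w6")
```

```text
t 8.9 case xy [-9.3 -2.8] z 118.7 toolx yaw err vs -casex -0.197 tilt [0.001 0.   ] F [ 0.4 -0.9  0.3] M [-0.06  0.02 -0.01] w 48.1 q7 1.55
```

View pics/w6.png

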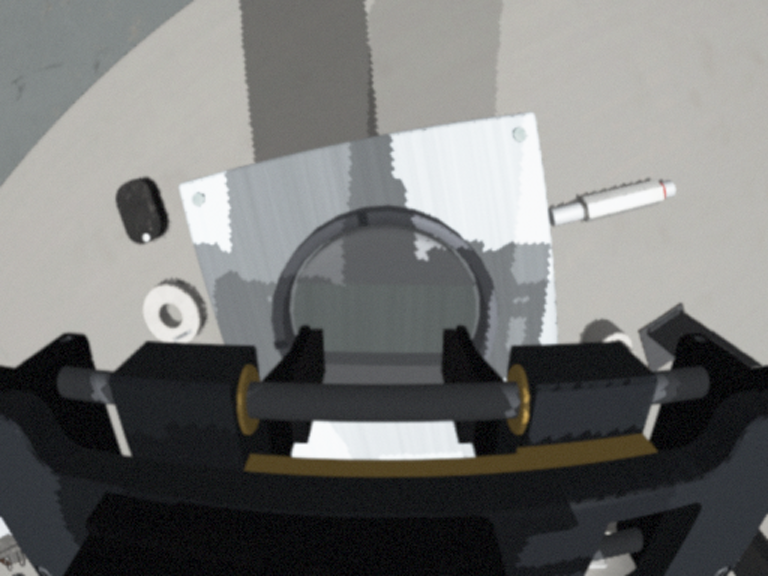

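The fingers line up with the slot: its edges are at rows 283 and 353, parallel to the jaws. They are also centred on the ring (columns 287–482). I'll descend into the slot.

Emit:
apply_moves(
  series=[-0.1,0,0,0.8,0,-0.1,0,0,0.8,0,-0.1,0,0,0.7,0,-0.1,0,0,0.5,0,-0.1,0,0,0.5,0,-0.1,0,0,0,0,-0.1,0,0,0,0],
)

```text
t: 9.65
position: [0.537, -0.1751, 0.0849]
eef_rot: [-0.82, -3.033, 0.0]
wrist_force: [1.0, -0.3, 0.3]
width: 0.0476
```

```bash
python3 -c "
from h import *
case()"
```

```text
t 9.65 case xy [-9.6 -2.9] z 84.9 toolx yaw err vs -casex -0.198 tilt [-0. -0.] F [ 1.  -0.3  0.3] M [-0.06  0.    0.  ] w 47.6 q7 1.57
```

The tips are 9 mm inside the slot with no contact force. Now I'll turn clockwise.

Emit:
apply_moves(
  series=[-0.1,0,0,0,0.08,-0.1,0,0,0,0.08,-0.1,0,0,0,0.08,-0.1,0,0,0,0.08,-0.1,0,0,0,0.08,-0.1,0,0,0,0.08,-0.1,0,0,0,0.08,-0.1,0,0,0,0.08,-0.1,0,0,0,0],
)

```text
t: 10.55
position: [0.5371, -0.1749, 0.0853]
eef_rot: [1.731, 2.621, 0.0]
wrist_force: [-0.2, -0.1, 0.3]
width: 0.0476
```

```bash
python3 -c "
from h import *
case()"
```

```text
t 10.55 case xy [-9.5 -2.6] z 85.3 toolx yaw err vs -casex -0.837 tilt [ 0. -0.] F [-0.2 -0.1  0.3] M [-0.03  0.06  0.01] w 47.6 q7 1.05
```

Emit:
apply_moves(
  series=[-0.1,0,0,0,0.08,-0.1,0,0,0,0.08,-0.1,0,0,0,0.08,-0.1,0,0,0,0.08,-0.1,0,0,0,0.08,-0.1,0,0,0,0.08,-0.1,0,0,0,0.08,-0.1,0,0,0,0.08,-0.1,0,0,0,0.08,-0.1,0,0,0,0.08],
)

```text
t: 11.55
position: [0.5371, -0.1744, 0.0852]
eef_rot: [-2.616, -1.738, -0.001]
wrist_force: [-0.6, 1.1, 0.4]
width: 0.0479
```

```bash
python3 -c "
from h import *
case(); grab('w7')"
```

```text
t 11.55 case xy [-9.7 -2.2] z 85.2 toolx yaw err vs -casex -1.638 tilt [0.    0.001] F [-0.6  1.1  0.4] M [0.18 0.19 0.06] w 47.9 q7 0.4
```

View pics/w7.png

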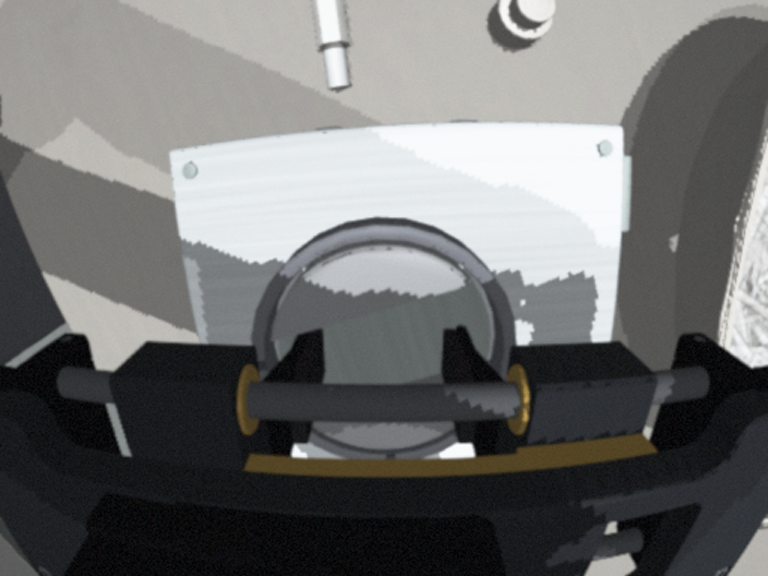

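The slot is following: its edge runs from (325,325) to (490,275), lagging the jaws by about 15° as expected. I'll keep turning to the stop, watching the moment.

Emit:
apply_moves(
  series=[-0.1,0,0,0,0.07,-0.1,0,0,0,0.07,-0.1,0,0,0,0.04,-0.1,0,0,0,0],
)

```text
t: 12.0
position: [0.5371, -0.1744, 0.085]
eef_rot: [-2.759, -1.501, -0.0]
wrist_force: [-0.3, 2.0, 0.5]
width: 0.0476
```

```bash
python3 -c "
from h import *
case()"
```

```text
t 12.0 case xy [-9.7 -2.1] z 85.0 toolx yaw err vs -casex -1.815 tilt [-0.     0.001] F [-0.3  2.   0.5] M [0.28 0.17 0.04] w 47.6 q7 0.26
```

Emit:
apply_moves(
  series=[-0.1,0,0,0,0.03,-0.1,0,0,0,0.03,-0.1,0,0,0,0.02,-0.1,0,0,0,0,-0.1,0,0,0,0],
)

```text
t: 12.5
position: [0.5373, -0.1744, 0.085]
eef_rot: [-2.817, -1.389, -0.001]
wrist_force: [1.1, 3.8, 1.2]
width: 0.048
```

```bash
python3 -c "
from h import *
case()"
```

```text
t 12.5 case xy [-9.5 -2.1] z 85.0 toolx yaw err vs -casex -1.896 tilt [0.    0.001] F [1.1 3.8 1.2] M [ 0.82 -0.03  0.63] w 48.0 q7 0.19
```

The vertical moment jumped from 0.05 to 0.63 N m, so it is at the stop. I'll back the fingers off inside the slot play, rise, and shift so I can see the fastener.

Emit:
apply_moves(
  series=[-0.1,0,0,0,-0.08,-0.1,0,0,0,-0.1,-0.1,0,0,0,-0.1,-0.1,0,0,0,0,-0.1,0,0,-0.5,0,-0.1,0,0,-1,0,-0.1,0,0,-3,0,-0.1,0,0,-4,0,-0.1,0,0,-4,0,-0.1,-3,0,-2,0,-0.1,-3,0,0,0,-0.1,0,0,0,0],
)

```text
t: 13.7
position: [0.5128, -0.2359, 0.2323]
eef_rot: [2.603, 1.752, 0.001]
wrist_force: [-0.4, -0.1, 0.3]
width: 0.0478
```

```bash
python3 -c "
from h import *
case(); grab('w8')"
```

```text
t 13.7 case xy [-12.8 -68.2] z 232.3 toolx yaw err vs -casex -1.626 tilt [ 0.003 -0.003] F [-0.4 -0.1  0.3] M [-0.11  0.08 -0.01] w 47.8 q7 0.37
```

View pics/w8.png

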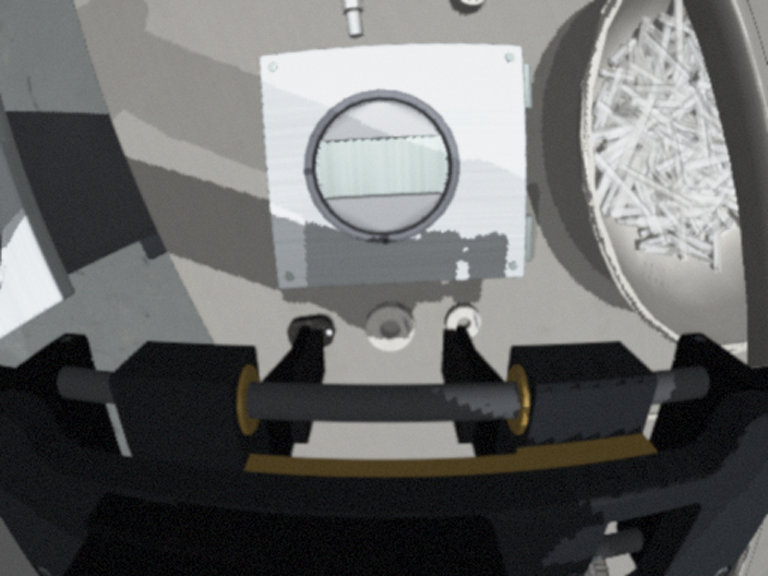

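The lid is shut and the slot runs front–back: its edges go from (327,199) to (443,193) and from (322,140) to (440,135). I'll check that angle numerically.

```bash
python3 - w8 <<'E'
exec(open("m.py").read())
ring(382,166,71)
for l in [((327,199),(443,192.5)),((322,140),(440,135.5))]:
    a,b=cs(*l[0],.094),cs(*l[1],.094); print(a.round(1),b.round(1),"deg from case x",np.degrees(np.arctan2((b-a)[1],(b-a)[0])).round(1))
for l in [((262,57),(521,45)),((281,288),(523,275))]:
    a,b=cs(*l[0],.076),cs(*l[1],.076); print("lid side",a.round(1),b.round(1),np.degrees(np.arctan2((b-a)[1],(b-a)[0])).round(1))
E
```

```text
ring centre [-9.2 -2.7] dia 92.1 used 121 med err 0.12
[-47.3 -22.5] [ 31.3 -22.4] deg from case x 0.1
[-47.8  17.7] [30.8 16.3] deg from case x -1.0
lid side [-89.9  83.7] [96.5 84.1] 0.1
lid side [-91.  -89.5] [ 95.  -89.7] -0.1
```

The slot is parallel to the case's x within about 1°, the lid is flat, and the robot is clear at z = 0.23 m. Handing in.

```bash
python3 -c "
from rig import *
print(sign_off())"
```

```text
the job is handed in; nothing more can be done
None
```

The lid is shut and the fastener is turned clockwise to its stop, so by my checks it is locked. I handed the job in at about 13.8 s; `sign_off()` reports no verdict.

- **Lid:** I pressed with the closed fingertips on the front land. It bottomed at 76.1 mm (76 mm nominal) with about 33 N on the wrist. The wrist picture afterwards showed it flat.
- **Fastener:** I turned it with the partly open fingers, 9 mm into the slot. The turning moment rose from about 0.05 to 0.63 N m at the stop. In the final picture the slot is parallel to the case's front-back axis within about 1°.
- **Clearance:** the fingers stopped at 0.23 m height with no contact force. Nothing around the case was touched as far as I could tell. The last view doesn't show every loose item, and I did not measure their positions again.

**Disagreements:**
- The slot was already 11–12° clockwise of its open position when I first measured it, after pressing the lid down. I never touched the fastener before that, and the lid still shut fully.
- My first estimate of the case's position was about 2–3 mm off to the side. I corrected for this from the wrist camera before entering the slot.

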